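Stage the fresh filter and hold the fume hood's flap at its balance point

TASK

I am about to change the filter of this bench fume hood. Lift the fresh filter out of the blue bin and set it down (do not drop it) flat, pull grip up, in the wide empty compartment of the black service tray; then raise the hood's clear hinged flap until it stands straight up on its hinge, where it balances, and finish while still holding it there, gripped between the fingers, because it has no stay: it must neither drop shut nor go over onto the filter box behind it, as I need both the hood and the filter box open to me. Do not knock or shift the things standing around.

Things in the scene. Friction and masses are not known exactly. Their poses are not given: they have to be found in the camera images.
- filter_mid (a point): centre of the fresh filter, loose, flat in the blue bin at the start: white frame 110 (its x) x 66 (its y) x 28 mm high with a dark carbon face on top; upright on the middle of that face a white pull grip 64 (x) x 12 (y) x 32 mm high; 60 mm high in all, about 140 g. The point is on its centre line, 30 mm above its underside, 14 mm below mid-height of the grip
- bin: blue plastic hopper-front stacking bin, fixed, 240 (x) x 170 (y) mm, walls 4 mm thick and 90 mm high, low front (45 mm) on its -x side; origin at the centre of its underside, inner floor 4 mm above it. Bin and tray may be in either order
- tray_well (a point): centre of the floor of the wide, empty compartment of the shallow black service tray (fixed; 230 x 160 x 20 mm over all, walls 4 mm, this compartment 182 (x) x 152 (y) mm inside); floor 4 mm above the work surface. The narrow compartment on its +x side holds the screwdriver
- hood: white sheet-metal bench fume hood, fixed: two cheeks 330 mm apart, 140 mm high, a fan panel at the back, open to its -x side; behind the panel a filter box 220 mm wide, 190 mm high, 30 to 140 mm on the +x side of the origin. Origin on the work surface straight below the middle of the hinge; y runs along the hinge, -x from the hinge to the shut flap's free edge. Turned up to 0.2 rad
- flap_hinge (a point): middle of the flap's hinge line, 143 mm above the work surface; the hinge runs along its y axis
- flap_bar (a point): middle of the flap's handle: round steel bar, 12 mm diameter, 120 mm long, parallel to the hinge, 190 mm from it in the flap's plane, on a leg at each end (108 mm free between them); the flap's free edge is 43 mm from the bar's centre line, the gap between is open. The flap is a clear sheet 324 mm wide, 5 mm thick, its free edge an 8 mm metal strip; about 0.36 kg, balanced about its plane
- flap (a joint): angle of the flap (rad): 0 shut, lying level on the cheeks (the start); grows as its free edge rises and goes back over the hinge; 1.571 standing straight up, the balance point; 2.05 fallen back against the filter box. Free hinge with very little friction: let go, it falls shut below and back above the balance point
- bottle: white plastic solvent bottle, loose, 64 mm diameter, 185 mm high, standing beyond the bin and tray; origin at the centre of its underside; leave alone
- flux: small white dispenser bottle with a thin nozzle, loose, 38 mm diameter, 110 mm high, standing beyond the bin and tray; origin at the centre of its underside; leave alone
- board: green circuit board, loose, 70 x 100 x 4 mm, lying inside the hood under the flap; origin at the centre of its underside; leave alone
- driver: screwdriver, loose, 130 mm long, lying in the narrow compartment of the tray; leave alone
Not all that is in view belongs to the job. What is shaped like the part that bears filter_mid but green or purple is not meant.

How it is judged:
By the outcome, as a careful person would: the job done as asked, in the order asked, and still so for the second after the job is handed in, while the arm keeps its last pose, push and grip.
It also fails if it takes over 54 s, if anything falls off the work surface, if the arm or the gripper's body presses on something with over 40 N, if the wrist force passes 120 N, or if a joint passes its speed limit or range.

ROBOT

A 6-joint arm with a two-finger parallel gripper is mounted at the origin on the work surface. World frame = base frame: x ahead of the robot, y to its left, z up, the work surface at z = 0. Lengths are in m, angles in rad, forces in N, time in s.
With the tool pointing down it reaches from about 0.375 to 0.825 m from the base axis. Payload 5.5 kg.
Tool frame: the origin (TCP) lies at the very end of the fingers, on their centre line; the grasp point (between the pads) lies bot.hold_point_z behind it (bot.hold_point_z is the distance from the TCP to the grasp point, in m); z points along the fingers, y is the direction in which the jaws open and shut (so a half turn about z gives the same grasp; the last joint's range is limited). The gripper opens to 85 mm and grips with 20 to 120 N. Pads are 22 mm wide; open, the fingers measure 114 mm over their backs; the gripper's body (76 mm by 85 mm) begins 54 mm behind the grasp point. The pads swing forward as they close: fully open they stand 13 mm farther back than shut.
Start: joints at [-1.177, 0.314, -0.047, 1.21, 0, 1.571], TCP at [0.23, -0.554, 0.231] pointing down, gripper open.
Joint ranges: [-2.67, 2.67], [-0.69, 1.73], [-1.03, 1.25], [-2.08, 2.16], [-1.42, 1.45], [-3.14, 3.14]. Speed limits (rad/s): [2.39, 2.39, 3.01, 3.14, 3.14, 3.14].

INTERFACE

Orientations are given as a unit quaternion [w, x, y, z].
In Python, from station import bot, cams, models gives the robot as it stands.
- The arm moves only by the tool send_rows, never from a script. Its argument "series" is text: rows parted by semicolons, each of 7 numbers parted by spaces: the turn, a rotation vector about the tool's x, y, z in rad, then the shift along the tool's x, y, z in m, then the finger opening in m, from 0 to 0.0854. In form: ax ay az dx dy dz fingers; .... A call has 1 to 20 rows; each row is the pose to reach, as a shift and turn from the pose commanded when the call began, along the tool's axes at that moment; what a row does not reach only later rows make up. A row lasts 1/12 s, in which the tool goes at most 41.7 mm and 7.16 degrees, less where a joint would pass 70% of its speed; a pose out of reach is approached as far as the arm can. A call with a gripper value outside its range is refused whole. The fingers move at their own pace and stop on an object; "squeeze" is the grip in N (left out, the last holds). Time passes only in rows, so rows that repeat a pose let the fingers close. It gives the time, the measured TCP pose, the force and the opening at its end, in the units of the state.
- bot.get_obs(): the state, without advancing time (a new reading comes with each control period).
- cams.get_image(name): name is "scene" or "side" or "wrist"; returns a dict with "pixels" (384x512x3 uint8, red, green, blue), "intrinsics" (3x3 intrinsics, pixels), "camera_from_world" (4x4, takes a point from world to camera coordinates); the wrist camera has in their place "T_tool_cam" (4x4, takes a point from camera to tool coordinates, whose origin is the TCP and whose axes are the flange's). Camera axes: x right, y down, z forward; pixel columns grow to the right and rows downward; lengths in m; the calibration is good to about 2 mm. A picture is of the moment at which its call begins: read the wrist's pose just before it. There is no depth.
- bot.close_job(): hands the job in, once; it reports no verdict.
Trained networks look in a picture, given as the dict that the camera call returned (one of the last four; its "shot" number tells which), for a name from the list of things; names that differ only in an ending like _2 or _b are one class to them, and where a whole thing is asked for, a point or a joint stands for the part that bears it (a point fixed in the world has none). Each returns a list of dicts, best first, with "conf" (0 to 1); they miss things now and then, are a little off and sometimes report something else, mostly with a low value. They report only what shows in the picture. A call takes as long as a camera call. They do not tell look-alikes from the thing itself.
- models.spot_in(query, picture): "rect" ([left, top, right, bottom] in pixels, round what is visible of it).
- models.regions_of(query, picture): "pixels" (384x512 bool, what is visible of it) and "rect" ([left, top, right, bottom] in pixels, round what is visible of it).
The state is a dict: "t": time; "qpos": joint angles; "joint_vel": joint speeds; "joint_torque": joint torques, N m; "position": TCP position; "eef_rot": TCP orientation; "force": force on the tool from outside, world axes, zero at the start; "torque": the same for the moment, N m; "opening": opening from 0.0 (shut) to 1.0 (fully open).
Only numpy, scipy, OpenCV 4.12 (cv2) and the standard library are available. Lean on these libraries where they do the work, as an engineer would, in place of code of your own. Each camera call takes 0.05 s, during which the arm holds its last target.

## Working session

There is one attempt and no reset: what is moved stays moved. The work goes in short steps, Python scripts to look and compute and a tool call to move; the robot and the scene stay as the last step left them, time stands still between calls to the robot, and variables do not carry over. Pictures are saved under pics/ and viewed, and the job is handed in when it is done.

Besides the shell and the picture viewer there is one more tool, called by a JSON object that holds its "name" and its "arguments". send_rows: Moves the arm, as the interface text tells. Its arguments: {"type":"object","properties":{"series":{"type":"string"},"squeeze":{"type":"number"}},"required":["series"]}

```bash
ls; mkdir -p pics; cat > h.py <<'E'
import numpy as np, cv2
from station import bot,cams,models
def save(p,n,crop=None,s=1):
    im=p["pixels"][:,:,::-1]
    if crop: l,t,r,b=crop; im=im[t:b,l:r]
    if s!=1: im=cv2.resize(im,None,fx=s,fy=s,interpolation=cv2.INTER_CUBIC)
    cv2.imwrite("pics/"+n,im)
E
python3 - <<'E'
from h import *
print(bot.hold_point_z, bot.get_obs())
for n in ["scene","side","wrist"]:
    p=cams.get_image(n); save(p,n+"0.png",s=1.5)
    print(n,p["intrinsics"].tolist(), p.get("camera_from_world",p.get("T_tool_cam")).round(4).tolist(), [k for k in p])
    for q in ["filter_mid","bin","tray_well","hood","flap_bar","flap","bottle","flux","board","driver"]:
        try: print(q,[(np.round(d["rect"]).astype(int).tolist(),round(d["conf"],2)) for d in models.spot_in(q,p)][:4])
        except Exception as e: print(q,e)
E
```

```text
pics
0.0187 {'t': 0.0, 'qpos': array([-1.17701608e+00,  3.14215004e-01, -4.80875257e-02,  1.21020417e+00,
       -1.02543404e-06,  1.57081299e+00]), 'joint_vel': array([-0.00158984,  0.00036051, -0.00013207,  0.00055588, -0.00116105,
        0.00243948]), 'joint_torque': array([-1.23897855e-03, -5.39591825e+01,  3.39745903e+01,  1.92169572e-02,
       -4.39714228e-06, -6.66150399e-06]), 'position': array([ 0.22998427, -0.55353855,  0.23043747]), 'eef_rot': array([-8.38561490e-04,  9.80680947e-01,  1.95612244e-01, -1.67801633e-04]), 'force': array([ 0.17439746, -0.96180689, -0.257109  ]), 'torque': array([ 0.02766192, -0.0189185 ,  0.03578206]), 'opening': 1.0000277155981272}
scene [[387.6006657150827, 0.0, 256.03174938175664], [0.0, 387.6006657150827, 191.92299929274628], [0.0, 0.0, 1.0]] [[0.2869, 0.958, 0.0025, -0.0597], [0.8115, -0.2417, -0.532, -0.4152], [-0.509, 0.1547, -0.8467, 1.7067], [0.0, 0.0, 0.0, 1.0]] ['pixels', 'intrinsics', 'camera_from_world', 'shot']
filter_mid [([177, 263, 205, 300], 0.91), ([233, 177, 254, 202], 0.86), ([267, 150, 297, 164], 0.8), ([117, 175, 143, 
[... 869 characters left out ...]
], 0.56), ([304, 206, 315, 234], 0.19)]
tray_well [([220, 249, 315, 315], 0.59)]
hood [([174, 80, 277, 181], 0.78)]
flap_bar [([174, 92, 241, 149], 0.66)]
flap [([171, 92, 242, 150], 0.98)]
bottle [([288, 140, 309, 192], 0.74)]
flux [([304, 206, 317, 235], 0.53)]
board []
driver []
wrist [[301.68522448397766, 0.0, 251.06302031497987], [0.0, 301.68522448397766, 188.91706974911705], [0.0, 0.0, 1.0]] [[-0.0006, -0.9628, -0.2701, 0.0691], [1.0, -0.0003, -0.0012, -0.0009], [0.001, -0.2701, 0.9628, -0.142], [0.0, 0.0, 0.0, 1.0]] ['pixels', 'intrinsics', 'T_tool_cam', 'shot']
filter_mid [([242, 0, 325, 112], 0.65)]
bin []
tray_well []
hood []
flap_bar []
flap []
bottle []
flux []
board []
driver []
```

View pics/scene0.png

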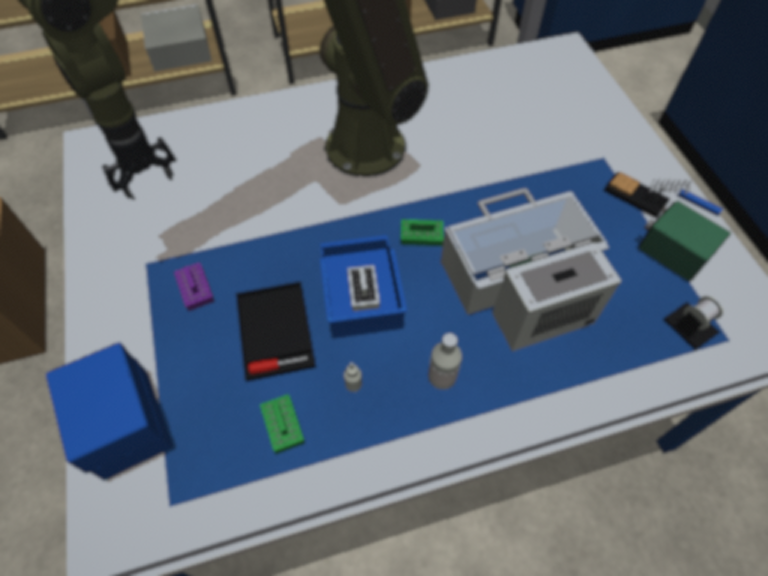

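View pics/side0.png

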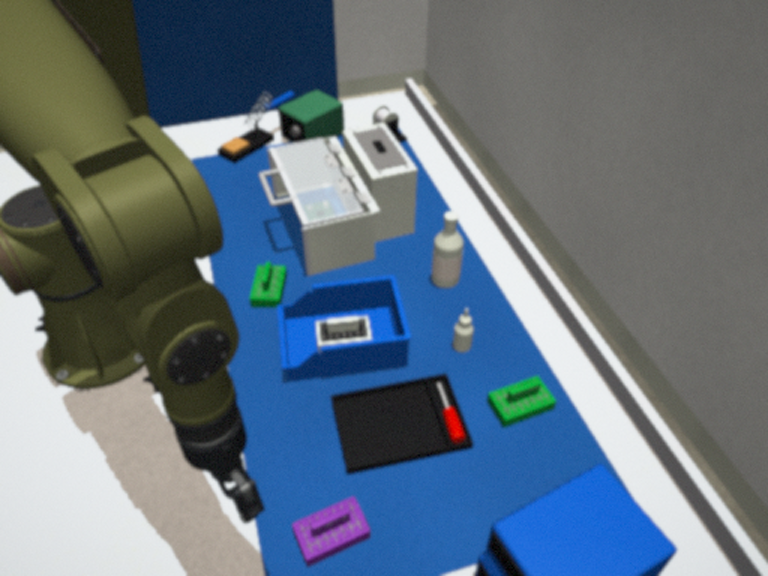

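View pics/wrist0.png

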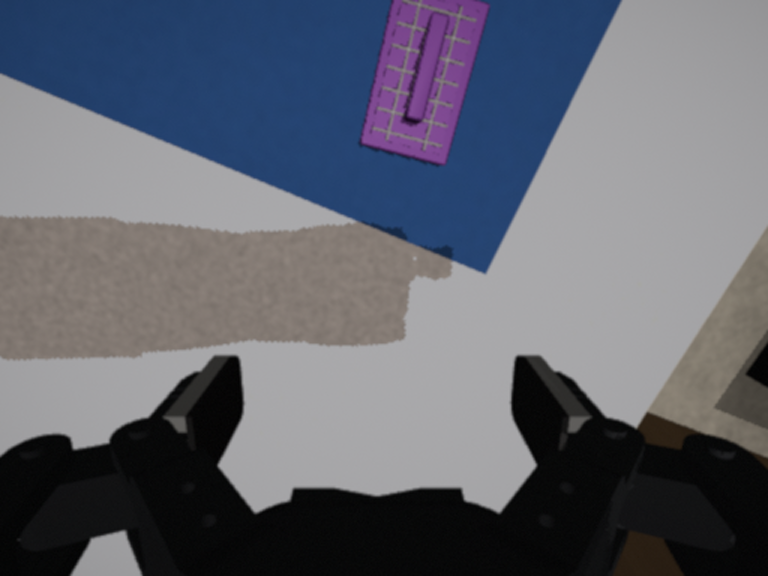

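The candidates shaped like the filter, in scene px of the 768-wide view, are:
- purple (194,285)
- green (422,231)
- green (282,422)
- white in the blue bin (363,287), which is the one I choose

Next I make close crops for the check and for measuring.

```bash
python3 - <<'E'
from h import *
p=cams.get_image("scene"); q=cams.get_image("side")
save(p,"s_hood.png",(285,115,425,235),5); save(p,"s_bin.png",(150,150,280,260),6)
save(q,"d_hood.png",(165,75,285,185),5); save(q,"d_bin.png",(180,175,320,320),4)
E
```

```text
(no output)
```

View pics/s_bin.png

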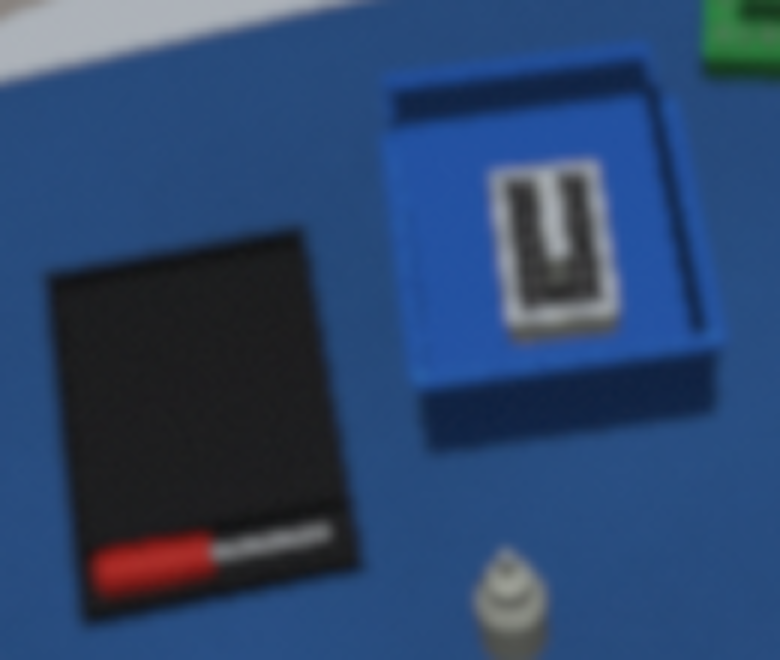

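View pics/s_hood.png

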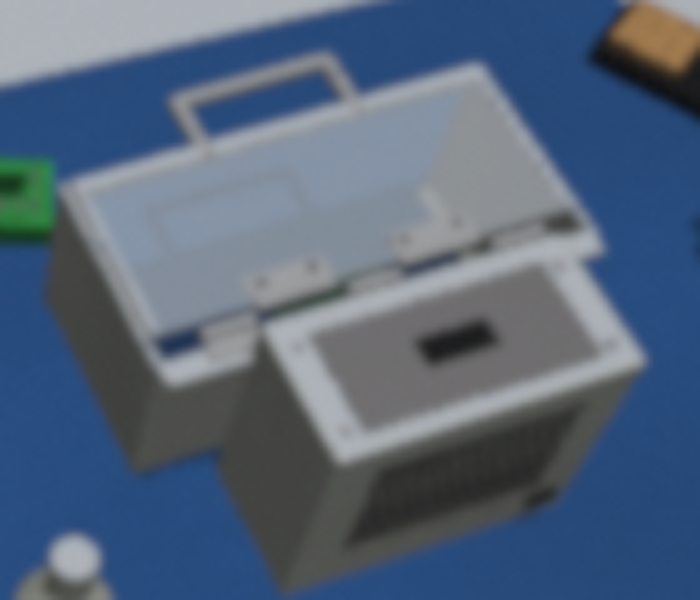

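View pics/d_hood.png

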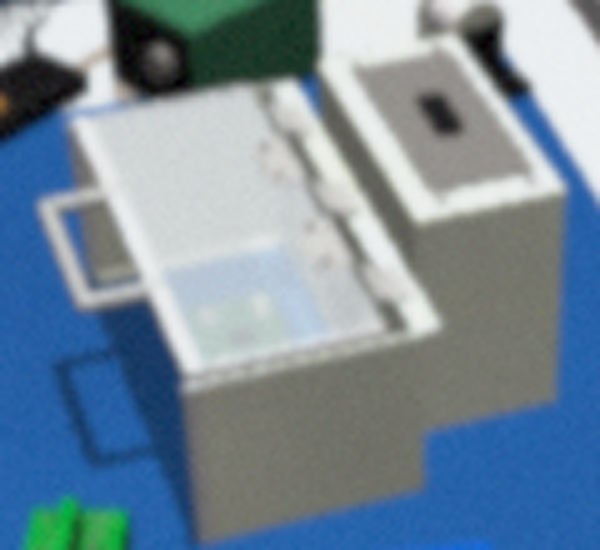

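View pics/d_bin.png

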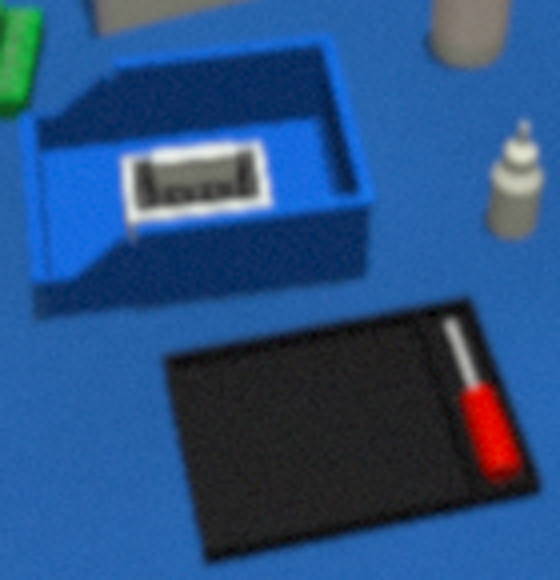

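```bash
cat > fit.py <<'E'
from h import *
from scipy.optimize import least_squares
def run():
    P=cams.get_image("scene"); Q=cams.get_image("side")
    C={"s":(P["intrinsics"],P["camera_from_world"]),"d":(Q["intrinsics"],Q["camera_from_world"])}
    def proj(c,X):
        K,T=C[c]; x=K@(T[:3,:3]@X+T[:3,3]); return x[:2]/x[2]
    def fit(name,pts,x0):
        uv=[np.array([u/s+o[0],v/s+o[1]]) for c,(u,v),s,o,X in pts]
        def world(p,X): c,s=np.cos(p[2]),np.sin(p[2]); return np.array([p[0]+c*X[0]-s*X[1],p[1]+s*X[0]+c*X[1],X[2]])
        f=lambda p:np.concatenate([proj(a[0],world(p,a[4]))-b for a,b in zip(pts,uv)])
        r=least_squares(f,x0,loss="soft_l1")
        print(name,r.x.round(4)); print(f(r.x).reshape(-1,2).round(1).tolist())
        return r.x
    S=lambda uv,X:("s",uv,6,(150,150),X); D=lambda uv,X:("d",uv,4,(180,175),X)
    SH=lambda uv,X:("s",uv,5,(285,115),X); DH=lambda uv,X:("d",uv,5,(165,75),X)
    a,b=.115,.08
    fit("tray",[S((48,275),(-a,-b,.02)),S((300,232),(-a,b,.02)),S((360,570),(a,b,.0)),S((85,620),(a,-b,0)),
      D((165,357),(-a,b,.02)),D((470,300),(a,b,.02)),D((540,490),(a,-b,0)),D((207,562),(-a,-b,0))],[.5,-.2,0])
    a,b=.12,.085
    fit("bin",[S((415,385),(a,-b,.09)),S((430,450),(a,-b,0)),S((725,345),(a,b,.09)),S((713,410),(a,b,0)),S((383,80),(-a,-b,.045)),S((650,45),(-a,b,.045)),
      D((372,200),(a,-b,.09)),D((365,275),(a,-b,0)),D((332,40),(a,b,.09)),D((35,280),(-a,-b,.045)),D((38,318),(-a,-b,0)),D((25,118),(-a,b,.045))],[.5,0,0])
    a,b,z=.055,.033,.032
    fit("filter",[S((488,170),(-a,-b,z)),S((600,158),(-a,b,z)),S((620,320),(a,b,z)),S((512,330),(a,-b,z)),
      D((122,155),(-a,b,z)),D((265,140),(a,b,z)),D((272,205),(a,-b,z)),D((130,222),(-a,-b,z))],[.5,0,0])
    fit("hood",[SH((178,100),(-.19,-.06,.143)),SH((330,58),(-.19,.06,.143)),SH((68,190),(-.147,-.162,.143)),SH((480,68),(-.147,.162,.143)),
      SH((262,325),(.03,-.11,.19)),SH((570,250),(.03,.11,.19)),SH((340,462),(.14,-.11,.19)),SH((645,360),(.14,.11,.19)),SH((290,590),(.14,-.11,0)),
      DH((45,203),(-.19,.06,.143)),DH((85,303),(-.19,-.06,.143)),DH((75,122),(-.147,.162,.143)),DH((185,375),(-.147,-.162,.143)),
      DH((325,65),(.03,.11,.19)),DH((462,38),(.14,.11,.19)),DH((415,220),(.03,-.11,.19)),DH((563,190),(.14,-.11,.19)),DH((555,402),(.14,-.11,0))],[.5,.3,0])
run()
E
python3 fit.py
```

```text
tray [ 0.5298 -0.3675 -0.0684]
[[-1.6, -0.4], [-0.0, -1.4], [0.5, 0.4], [-0.5, 1.7], [-0.7, -1.9], [0.3, -2.3], [0.1, 0.6], [-0.1, 0.2]]
bin [ 0.4778 -0.1424 -0.136 ]
[[-0.3, -1.2], [-0.8, 0.4], [-1.9, -1.2], [-0.6, 0.5], [-0.7, 0.3], [-0.6, 0.6], [-1.2, -1.1], [-0.3, -0.2], [-1.6, -1.3], [0.9, -0.5], [1.8, -0.5], [0.4, -1.9]]
filter [ 0.4847 -0.1378 -0.1607]
[[-0.2, 0.6], [-1.2, 0.7], [-0.9, -1.1], [-1.3, -0.7], [0.4, -0.8], [-0.5, -0.6], [0.4, -1.1], [-0.1, -1.6]]
hood [0.5954 0.2521 0.0444]
[[-0.1, 0.6], [-0.7, 0.8], [0.4, -1.3], [-0.4, 0.3], [-0.9, -0.4], [-2.3, -3.4], [-1.0, 0.3], [0.4, 0.9], [-2.5, 1.8], [0.4, -0.5], [-0.1, -1.4], [-0.1, -1.2], [-0.1, -0.6], [-1.6, -2.4], [-1.0, -2.3], [-0.1, -1.0], [0.8, -1.4], [0.4, -0.9]]
```

```bash
cat >> h.py <<'E'
from scipy.spatial.transform import Rotation as Ro
def R0():
    o=bot.get_obs(); w,x,y,z=o["eef_rot"]; return Ro.from_quat([x,y,z,w]),np.array(o["position"]),o
def Rt(psi,tilt=0):
    c,s=np.cos(psi),np.sin(psi)
    return Ro.from_matrix(np.array([[c,s,0],[s,-c,0],[0,0,-1.]]).T if False else np.column_stack([[c,s,0],[s,-c,0],[0,0,-1.]]))
def delta(pos,psi):
    R,p,o=R0(); return np.r_[(R.inv()*Rt(psi)).as_rotvec(), R.inv().apply(np.array(pos)-p)].round(4)
def wproj(pic,R,p,X):
    T=pic["T_tool_cam"]; Xt=R.inv().apply(np.atleast_2d(X)-p); Xc=(Xt-T[:3,3])@T[:3,:3]
    u=Xc@pic["intrinsics"].T; return u[:,:2]/u[:,2:]
def unproj(pic,R,p,uv,z):
    T=pic["T_tool_cam"]; d=np.linalg.inv(pic["intrinsics"])@np.array([uv[0],uv[1],1.]); d=R.apply(T[:3,:3]@d); c=R.apply(T[:3,3])+p
    return c+d*(z-c[2])/d[2]
E
python3 -c "
from h import *
print(delta([.485,-.138,.2],-.16))"
```

```text
[ 0.     -0.      0.5538  0.3949 -0.2865  0.0313]
```

{"name": "send_rows", "arguments": {"series": "0 0 0.15 0.1 -0.07 0.008 0.085; 0 0 0.35 0.25 -0.18 0.02 0.085; 0 0 0.5538 0.3949 -0.2865 0.0313 0.085; 0 0 0.5538 0.3949 -0.2865 0.0313 0.085; 0 0 0.5538 0.3949 -0.2865 0.0313 0.085; 0 0 0.5538 0.3949 -0.2865 0.0313 0.085; 0 0 0.5538 0.3949 -0.2865 0.0313 0.085; 0 0 0.5538 0.3949 -0.2865 0.0313 0.085; 0 0 0.5538 0.3949 -0.2865 0.0313 0.085; 0 0 0.5538 0.3949 -0.2865 0.0313 0.085; 0 0 0.5538 0.3949 -0.2865 0.0313 0.085; 0 0 0.5538 0.3949 -0.2865 0.0313 0.085; 0 0 0.5538 0.3949 -0.2865 0.0313 0.085; 0 0 0.5538 0.3949 -0.2865 0.0313 0.085; 0 0 0.5538 0.3949 -0.2865 0.0313 0.085; 0 0 0.5538 0.3949 -0.2865 0.0313 0.085; 0 0 0.5538 0.3949 -0.2865 0.0313 0.085"}}

```text
t: 3.27
position: [0.4844, -0.1392, 0.2001]
eef_rot: [0.0, 0.997, -0.081, 0.0]
force: [0.5, -0.0, -0.3]
opening: 0.995
```

```bash
python3 - <<'E'
from h import *
R,p,o=R0(); pic=cams.get_image("wrist"); print(p,o["t"],R.as_matrix().round(3).tolist())
psi=-.16; f=np.array([.485,-.138]); c,s=np.cos(psi),np.sin(psi)
im=pic["pixels"][:,:,::-1].copy(); im=cv2.resize(im,None,fx=1.5,fy=1.5)
for a,b,z in [(x,y,.032) for x in(-.055,.055) for y in(-.033,.033)]+[(x,y,.064) for x in(-.032,.032) for y in(-.006,.006)]:
    u=wproj(pic,R,p,[f[0]+c*a-s*b,f[1]+s*a+c*b,z])[0]*1.5; cv2.circle(im,(int(u[0]),int(u[1])),4,(0,0,255),1)
cv2.imwrite("pics/w1.png",im)
print([(d["rect"],d["conf"]) for d in models.spot_in("filter_mid",pic)])
E
```

```text
[ 0.48442797 -0.13918297  0.20013481] 3.2667 [[0.987, -0.161, 0.0], [-0.161, -0.987, -0.0], [0.0, 0.0, -1.0]]
[([66.8, 254.2, 163.7, 316.4], 0.77), ([219.3, 118.5, 287.9, 220.9], 0.61)]
```

View pics/w1.png

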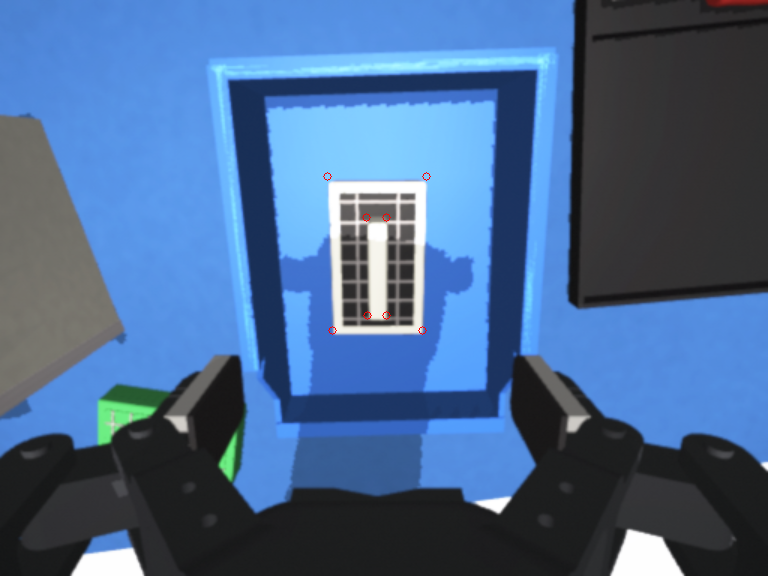

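{"name": "send_rows", "arguments": {"series": "0 0 0 -0.0025 0 0.04 0.05; 0 0 0 -0.0025 0 0.08 0.05; 0 0 0 -0.0025 0 0.115 0.05; 0 0 0 -0.0025 0 0.14 0.05; 0 0 0 -0.0025 0 0.155 0.05; 0 0 0 -0.0025 0 0.162 0.05; 0 0 0 -0.0025 0 0.162 0.05; 0 0 0 -0.0025 0 0.162 0.05", "squeeze": 40}}

```text
t: 4.03
position: [0.4827, -0.1381, 0.0385]
eef_rot: [0.0, 0.997, -0.08, 0.0]
force: [0.8, -0.6, 0.2]
opening: 0.586
```

{"name": "send_rows", "arguments": {"series": "0 0 0 0 0 0 0.0; 0 0 0 0 0 0 0.0; 0 0 0 0 0 0 0.0; 0 0 0 0 0 0 0.0; 0 0 0 0 0 0 0.0; 0 0 0 0 0 0 0.0; 0 0 0 0 0 0 0.0; 0 0 0 0 0 0 0.0", "squeeze": 40}}

```text
t: 4.7
position: [0.4835, -0.1379, 0.0391]
eef_rot: [0.0, 0.997, -0.08, 0.001]
force: [-0.4, -0.3, 6.6]
opening: 0.129
```

{"name": "send_rows", "arguments": {"series": "0 0 0 0 0 -0.01 0.0; 0 0 0 0 0 -0.03 0.0; 0 0 0 0 0 -0.06 0.0; 0 0 0 0 0 -0.09 0.0; 0 0 0 0 0 -0.12 0.0; 0 0 0 0 0 -0.14 0.0; 0 0 0 0 0 -0.15 0.0; 0 0 0 0 0 -0.15 0.0; 0 0 0 0 0 -0.15 0.0"}}

```text
t: 5.45
position: [0.4824, -0.1375, 0.1878]
eef_rot: [0.0, 0.997, -0.08, 0.0]
force: [-0.6, -0.1, -1.0]
opening: 0.131
```

```bash
python3 - <<'E'
from h import *
R,p,o=R0(); print(p,o["t"],o["force"],o["opening"])
pic=cams.get_image("wrist"); save(pic,"w2.png",s=1.5); pic=cams.get_image("side"); save(pic,"d2.png",(160,160,340,320),4)
print(delta([.510,-.366,.19],-.068))
E
```

```text
[ 0.48238764 -0.13752104  0.1877686 ] 5.45 [-0.64088775 -0.06814576 -0.99040103] 0.13116678614332958
[-0.0005  0.0027 -0.092   0.0647  0.2213 -0.0039]
```

View pics/w2.png

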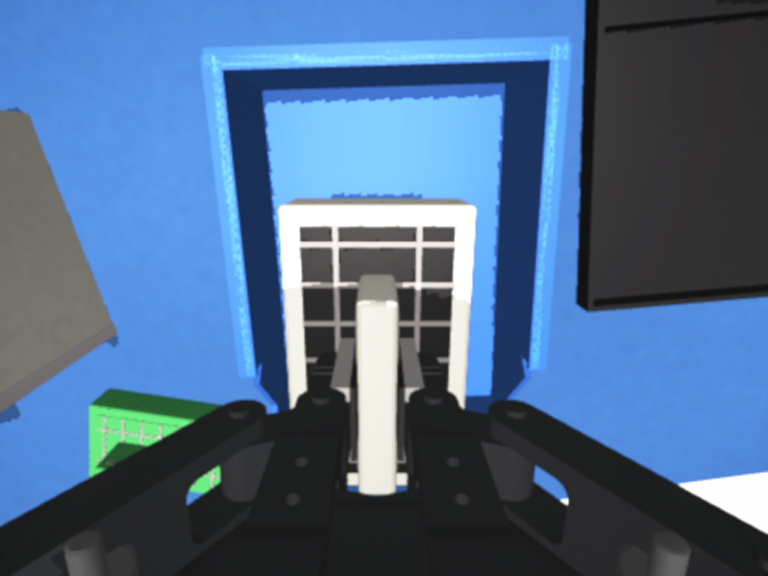

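View pics/d2.png

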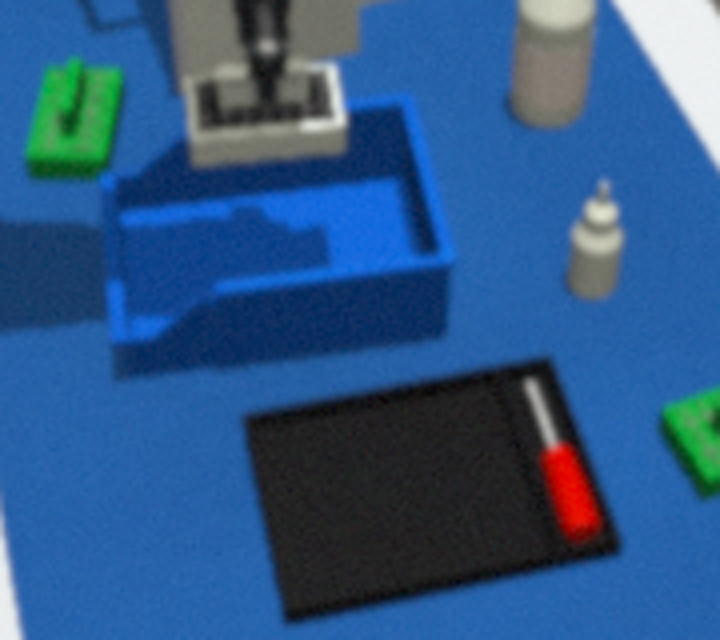

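The filter hangs level in the grip, clear of the bin. Next I move it over the tray.

{"name": "send_rows", "arguments": {"series": "0 0 -0.01 0.006 0.02 0 0; 0 0 -0.03 0.015 0.05 0 0; 0 0 -0.05 0.026 0.09 0 0; 0 0 -0.07 0.04 0.13 0 0; 0 0 -0.085 0.05 0.165 0 0; 0 0 -0.092 0.058 0.195 0 0; -0.0005 0.0027 -0.092 0.063 0.213 -0.004 0; -0.0005 0.0027 -0.092 0.0647 0.2213 -0.0039 0; -0.0005 0.0027 -0.092 0.0647 0.2213 -0.0039 0; -0.0005 0.0027 -0.092 0.0647 0.2213 -0.0039 0; -0.0005 0.0027 -0.092 0.0647 0.2213 -0.0039 0"}}

```text
t: 6.47
position: [0.5106, -0.3647, 0.191]
eef_rot: [-0.0, 0.999, -0.033, 0.001]
force: [-0.1, -0.0, -1.3]
opening: 0.13
```

```bash
python3 - <<'E'
from h import *
R,p,o=R0(); print(p,o["t"],o["force"],o["opening"])
pic=cams.get_image("wrist")
psi=-.0684; f=np.array([.5298,-.3675]); c,s=np.cos(psi),np.sin(psi)
im=cv2.resize(pic["pixels"][:,:,::-1],None,fx=1.5,fy=1.5)
for a,b,z in [(x,y,.02) for x in(-.115,.115) for y in(-.08,.08)]+[(.073,y,.02) for y in(-.08,.08)]:
    u=wproj(pic,R,p,[f[0]+c*a-s*b,f[1]+s*a+c*b,z])[0]*1.5; print(u); cv2.circle(im,(int(u[0]),int(u[1])),4,(0,0,255),1)
cv2.imwrite("pics/w3.png",im)
E
```

```text
[ 0.5106386  -0.36465572  0.1910202 ] 6.4667 [-0.09389789 -0.03475318 -1.29676028] 0.12967748214366015
[485.35281994 380.00055708]
[275.93496888 379.61421701]
[509.45349574  47.71020084]
[254.2835591   47.58757394]
[504.29637432 118.81450211]
[258.91589634 118.62495198]
```

View pics/w3.png

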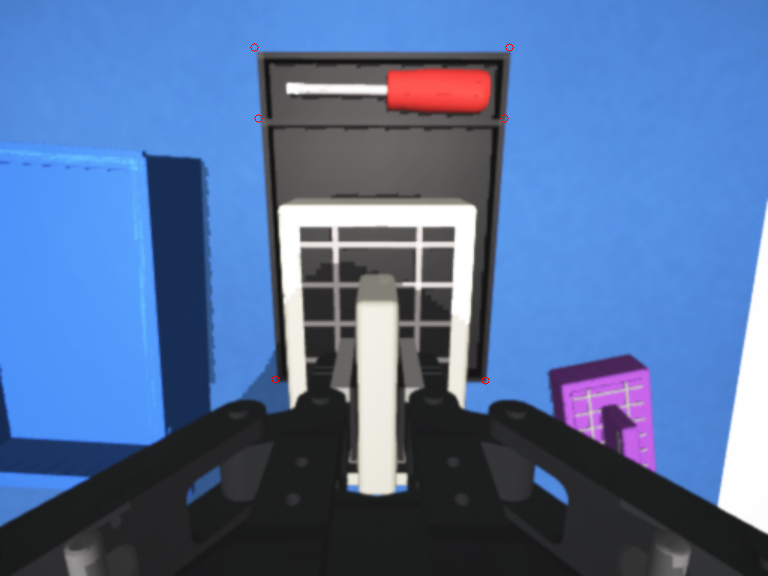

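{"name": "send_rows", "arguments": {"series": "0 0 0 -0.0025 0.002 0.025 0; 0 0 0 -0.0025 0.002 0.06 0; 0 0 0 -0.0025 0.002 0.095 0; 0 0 0 -0.0025 0.002 0.12 0; 0 0 0 -0.0025 0.002 0.135 0; 0 0 0 -0.0025 0.002 0.143 0; 0 0 0 -0.0025 0.002 0.147 0; 0 0 0 -0.0025 0.002 0.149 0; 0 0 0 -0.0025 0.002 0.151 0; 0 0 0 -0.0025 0.002 0.151 0; 0 0 0 -0.0025 0.002 0.151 0"}}

```text
t: 7.43
position: [0.5096, -0.3687, 0.042]
eef_rot: [0.001, 0.999, -0.034, 0.002]
force: [0.4, 0.2, 0.3]
opening: 0.133
```

{"name": "send_rows", "arguments": {"series": "0 0 0 0 0 0.001 0; 0 0 0 0 0 0.002 0; 0 0 0 0 0 0.002 0; 0 0 0 0 0 0.002 0"}}

```text
t: 7.77
position: [0.5092, -0.3686, 0.0393]
eef_rot: [0.001, 0.999, -0.034, 0.002]
force: [-0.1, -0.3, 0.1]
opening: 0.134
```

```bash
python3 - <<'E'
from h import *
pic=cams.get_image("side"); save(pic,"d4.png",(200,220,340,330),5); save(cams.get_image("wrist"),"w4.png",s=1.5)
E
```

```text
(no output)
```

View pics/d4.png

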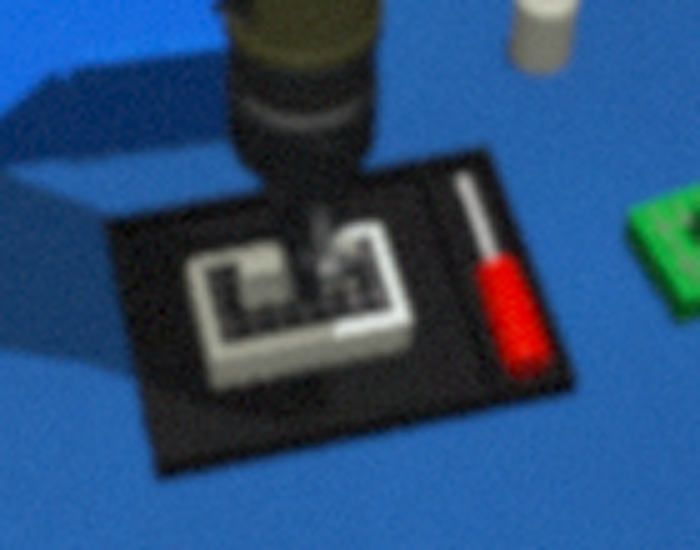

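View pics/w4.png

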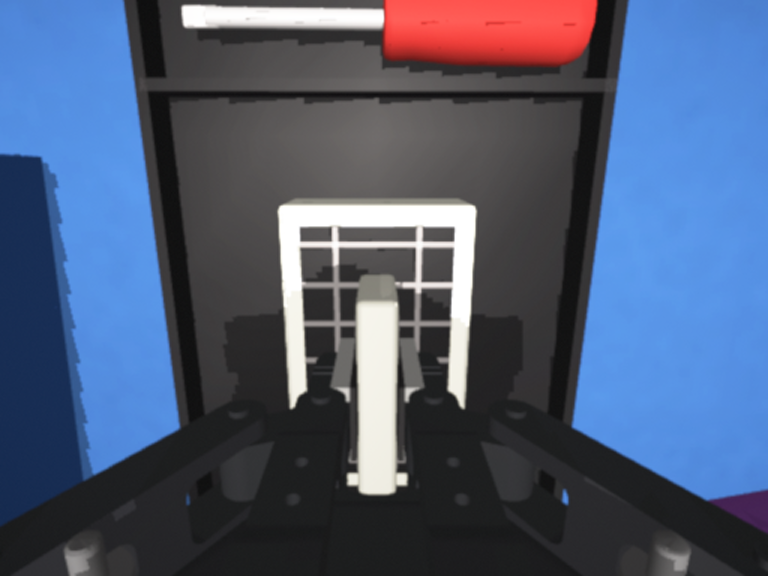

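{"name": "send_rows", "arguments": {"series": "0 0 0 0 0 0.001 0; 0 0 0 0 0 0.001 0; 0 0 0 0 0 0.001 0"}}

```text
t: 8.12
position: [0.5092, -0.3687, 0.0392]
eef_rot: [0.001, 0.999, -0.034, 0.002]
force: [-2.2, 0.8, 8.5]
opening: 0.133
```

{"name": "send_rows", "arguments": {"series": "0 0 0 0 0 0.001 0; 0 0 0 0 0 0.001 0; 0 0 0 0 0 0.001 0"}}

```text
t: 8.37
position: [0.5092, -0.3687, 0.0392]
eef_rot: [0.001, 0.999, -0.034, 0.002]
force: [-3.5, 2.0, 16.0]
opening: 0.131
```

{"name": "send_rows", "arguments": {"series": "0 0 0 0 0 -0.0015 0; 0 0 0 0 0 -0.0015 0; 0 0 0 0 0 -0.0015 0.02; 0 0 0 0 0 -0.0015 0.03; 0 0 0 0 0 -0.0015 0.045; 0 0 0 0 0 -0.0015 0.045; 0 0 0 0 0 -0.0015 0.045; 0 0 0 0 0 -0.0015 0.045"}}

```text
t: 9.03
position: [0.5088, -0.3682, 0.0381]
eef_rot: [0.0, 0.999, -0.034, 0.001]
force: [-0.3, -0.2, 0.7]
opening: 0.531
```

{"name": "send_rows", "arguments": {"series": "0 0 0 0 0 -0.02 0.045; 0 0 0 0 0 -0.06 0.045; 0 0 0 0 0 -0.1 0.045; 0 0 0 0 0 -0.14 0.045; 0 0 0 0 0 -0.18 0.045; 0 0 0 0 0 -0.21 0.045; 0 0 0 0 0 -0.22 0.045; 0 0 0 0 0 -0.22 0.045"}}

```text
t: 9.7
position: [0.5099, -0.3693, 0.2621]
eef_rot: [0.002, 0.999, -0.034, 0.004]
force: [-0.4, -0.5, -1.0]
opening: 0.531
```

```bash
python3 - <<'E'
from h import *
R,p,o=R0(); print(p,o["t"],o["force"],o["opening"],o["qpos"])
save(cams.get_image("wrist"),"w5.png",s=1.5); save(cams.get_image("side"),"d5.png",(200,220,340,330),5)
print(delta([.4056,.2437,.26],1.615))
E
```

```text
[ 0.50985541 -0.36925564  0.26207306] 9.7 [-0.44961413 -0.49867235 -0.95643465] 0.5311847367606408 [-6.27274188e-01  3.53787101e-01  7.82904928e-02  1.28647033e+00
  8.88362897e-04  2.58229769e+00]
[ 1.8000e-03 -1.4000e-03 -1.6831e+00 -1.4390e-01 -6.0330e-01 -3.0000e-03]
```

View pics/w5.png

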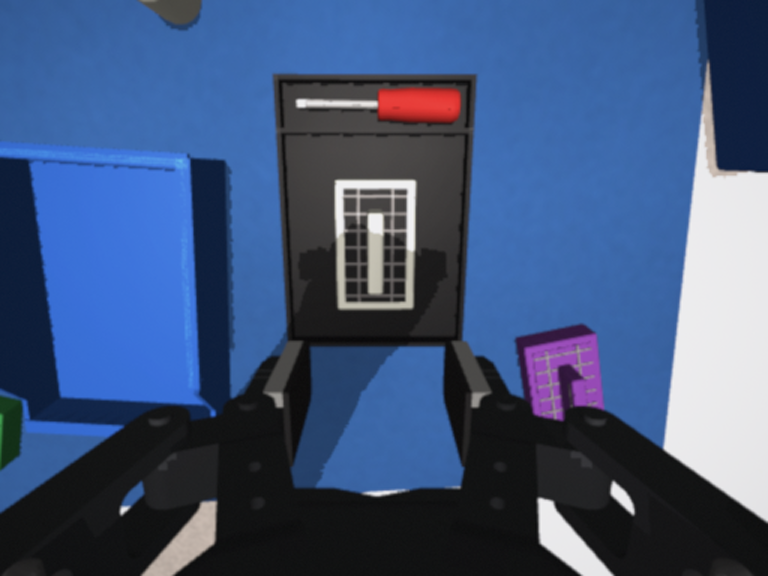

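View pics/d5.png

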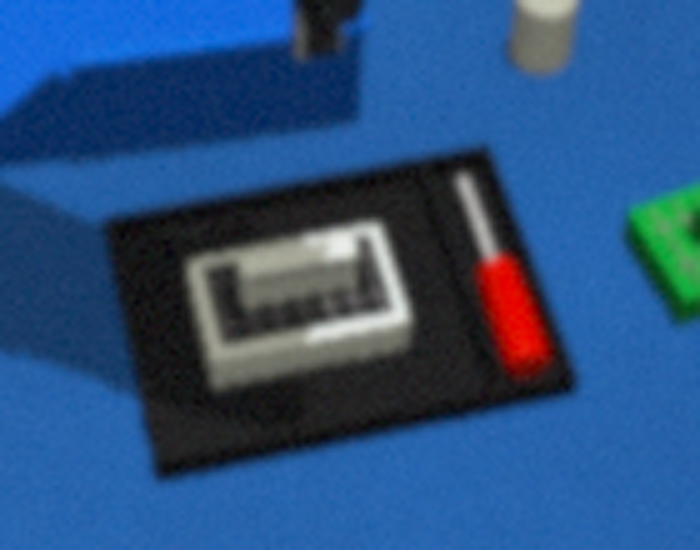

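The filter sits flat with its grip up in the wide compartment. Next I go to the flap bar.

{"name": "send_rows", "arguments": {"series": "0 0 -0.06 -0.006 -0.025 0 0.045; 0 0 -0.17 -0.014 -0.06 0 0.03; 0 0 -0.3 -0.024 -0.1 0 0.03; 0 0 -0.42 -0.034 -0.14 0 0.03; 0 0 -0.54 -0.043 -0.18 0 0.03; 0 0 -0.66 -0.053 -0.22 0 0.03; 0 0 -0.78 -0.062 -0.26 0 0.03; 0 0 -0.9 -0.072 -0.3 0 0.03; 0 0 -1.02 -0.081 -0.34 0 0.03; 0 0 -1.14 -0.091 -0.38 0 0.03; 0 0 -1.26 -0.1 -0.42 0 0.03; 0 0 -1.37 -0.11 -0.46 0 0.03; 0 0 -1.48 -0.12 -0.5 0 0.03; 0 0 -1.57 -0.13 -0.54 0 0.03; 0 0 -1.64 -0.138 -0.575 -0.002 0.03; 0.0018 -0.0014 -1.6831 -0.1439 -0.6033 -0.003 0.03; 0.0018 -0.0014 -1.6831 -0.1439 -0.6033 -0.003 0.03; 0.0018 -0.0014 -1.6831 -0.1439 -0.6033 -0.003 0.03; 0.0018 -0.0014 -1.6831 -0.1439 -0.6033 -0.003 0.03"}}

```text
t: 11.38
position: [0.4047, 0.2426, 0.2587]
eef_rot: [0.0, 0.691, 0.723, -0.002]
force: [-0.4, 0.3, 0.3]
opening: 0.352
```

```bash
python3 - <<'E'
from h import *
R,p,o=R0(); print(p,o["t"],o["force"],o["opening"],o["qpos"])
pic=cams.get_image("wrist")
psi=.0444; f=np.array([.5954,.2521]); c,s=np.cos(psi),np.sin(psi)
im=cv2.resize(pic["pixels"][:,:,::-1],None,fx=1.5,fy=1.5)
for a,b,z in [(-.19,-.06,.143),(-.19,.06,.143),(-.147,-.162,.143),(-.147,.162,.143),(0,-.162,.143),(0,.162,.143)]:
    u=wproj(pic,R,p,[f[0]+c*a-s*b,f[1]+s*a+c*b,z])[0]*1.5; print(u.round(1)); cv2.circle(im,(int(u[0]),int(u[1])),4,(0,0,255),1)
cv2.imwrite("pics/w6.png",im)
E
```

```text
[0.40471698 0.24262712 0.25869175] 11.3833 [-0.35502667  0.25316173  0.32321992] 0.35189273372948243 [ 5.40919392e-01  6.47707732e-02 -2.88855314e-01  1.22068843e+00
 -1.23910821e-03  2.06753265e+00]
[378.3 369.8]
[378.4 172.3]
[441.  505.1]
[466.  -41.4]
[655.4 505.3]
[765.7 -41.9]
```

View pics/w6.png

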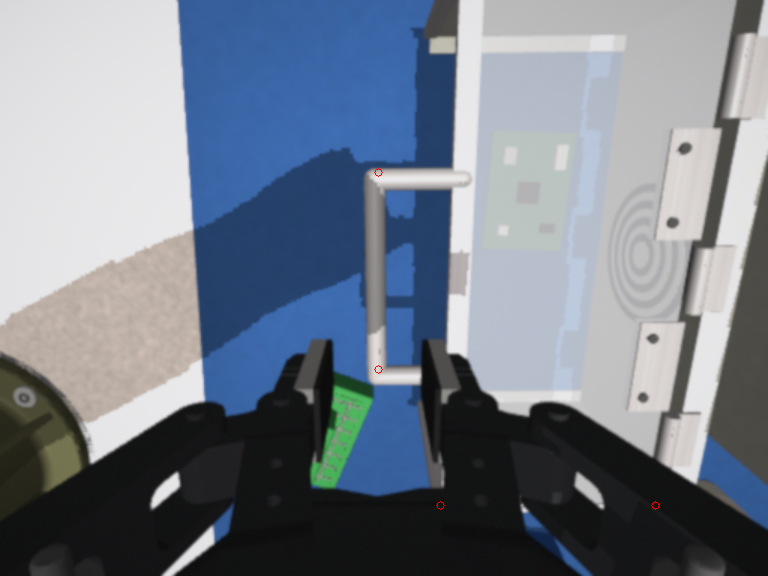

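```bash
python3 - <<'E'
from h import *
R,p,o=R0(); pic=cams.get_image("wrist")
g=pic["pixels"].astype(int)
save(pic,"w7.png",(230,0,490,290),2.5)
U=lambda u,v,z:unproj(pic,R,p,(u/1.5,v/1.5),z)
a=U(373,178,.143);b=U(377,375,.143); print("bar",a,b,(a+b)/2,np.linalg.norm(a-b), np.arctan2(-(a-b)[0],(a-b)[1]))
a=U(456,40,.147);b=U(447,335,.147); print("edge",a,b,np.arctan2(-(a-b)[0],(a-b)[1]))
E
```

```text
bar [0.40055318 0.30014917 0.143     ] [0.40794171 0.17965882 0.143     ] [0.40424744 0.23990399 0.143     ] 0.12071668047810472 0.06124380023994939
edge [0.43980873 0.37018573 0.147     ] [0.44885685 0.2100788  0.147     ] 0.05645295522995519
```

View pics/w7.png

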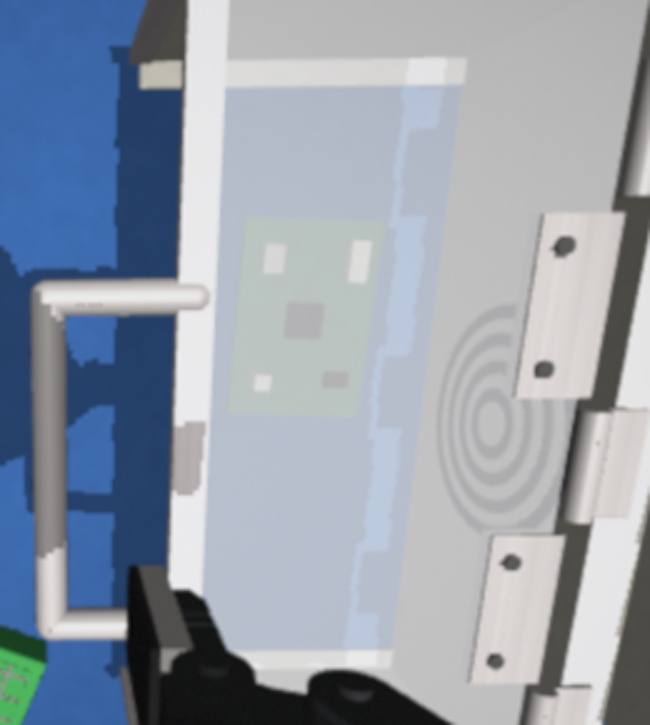

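```bash
python3 - <<'E'
from h import *
print(delta([.4045,.2405,.1243],1.627))
E
```

```text
[-0.0012  0.0019 -0.0136 -0.0014 -0.0008  0.1353]
```

{"name": "send_rows", "arguments": {"series": "-0.0012 0.0019 -0.0136 -0.0014 -0.0008 0.03 0.03; -0.0012 0.0019 -0.0136 -0.0014 -0.0008 0.065 0.03; -0.0012 0.0019 -0.0136 -0.0014 -0.0008 0.095 0.03; -0.0012 0.0019 -0.0136 -0.0014 -0.0008 0.115 0.03; -0.0012 0.0019 -0.0136 -0.0014 -0.0008 0.128 0.03; -0.0012 0.0019 -0.0136 -0.0014 -0.0008 0.1345 0.03; -0.0012 0.0019 -0.0136 -0.0014 -0.0008 0.1345 0.03; -0.0012 0.0019 -0.0136 -0.0014 -0.0008 0.1345 0.03", "squeeze": 25}}

```text
t: 12.15
position: [0.4054, 0.2414, 0.1265]
eef_rot: [0.0, 0.687, 0.727, 0.001]
force: [0.7, -0.0, 0.0]
opening: 0.349
```

```bash
python3 - <<'E'
from h import *
print(R0()[2]["force"]); save(cams.get_image("wrist"),"w8.png",s=1.5); 
E
```

```text
[ 0.68506539 -0.02778993  0.00680851]
```

View pics/w8.png

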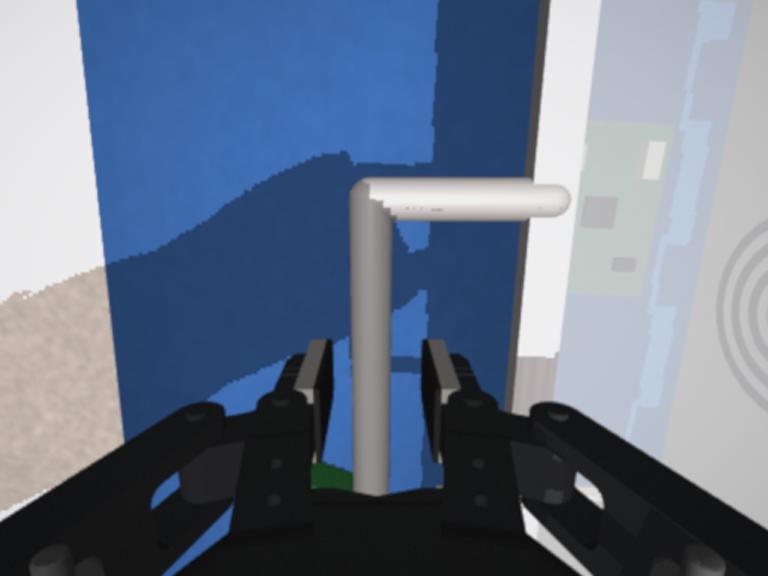

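{"name": "send_rows", "arguments": {"series": "0 0 0 0 -0.0018 0.001 0.03; 0 0 0 0 -0.0018 0.001 0.03; 0 0 0 0 -0.0018 0.001 0; 0 0 0 0 -0.0018 0.001 0; 0 0 0 0 -0.0018 0.001 0; 0 0 0 0 -0.0018 0.001 0; 0 0 0 0 -0.0018 0.001 0; 0 0 0 0 -0.0018 0.001 0", "squeeze": 25}}

```text
t: 12.87
position: [0.4035, 0.2422, 0.1257]
eef_rot: [0.0, 0.686, 0.727, 0.002]
force: [-1.1, -0.5, 5.1]
opening: 0.127
```

```bash
python3 - <<'E'
import numpy as np
for th in [.03,.08,.14,.20,.26,.32,.38,.44,.5,.56,.62,.67,.72,.76,.78]: print("0 0 0 0 %.4f %.4f 0"%(.19*(1-np.cos(th)),-.19*np.sin(th)),end="; ")
E
```

```text
0 0 0 0 0.0001 -0.0057 0; 0 0 0 0 0.0006 -0.0152 0; 0 0 0 0 0.0019 -0.0265 0; 0 0 0 0 0.0038 -0.0377 0; 0 0 0 0 0.0064 -0.0488 0; 0 0 0 0 0.0096 -0.0598 0; 0 0 0 0 0.0136 -0.0705 0; 0 0 0 0 0.0181 -0.0809 0; 0 0 0 0 0.0233 -0.0911 0; 0 0 0 0 0.0290 -0.1009 0; 0 0 0 0 0.0354 -0.1104 0; 0 0 0 0 0.0411 -0.1180 0; 0 0 0 0 0.0472 -0.1253 0; 0 0 0 0 0.0523 -0.1309 0; 0 0 0 0 0.0549 -0.1336 0;
```

{"name": "send_rows", "arguments": {"series": "0 0 0 0 0.0001 -0.0057 0; 0 0 0 0 0.0006 -0.0152 0; 0 0 0 0 0.0019 -0.0265 0; 0 0 0 0 0.0038 -0.0377 0; 0 0 0 0 0.0064 -0.0488 0; 0 0 0 0 0.0096 -0.0598 0; 0 0 0 0 0.0136 -0.0705 0; 0 0 0 0 0.0181 -0.0809 0; 0 0 0 0 0.0233 -0.0911 0; 0 0 0 0 0.0290 -0.1009 0; 0 0 0 0 0.0354 -0.1104 0; 0 0 0 0 0.0411 -0.1180 0; 0 0 0 0 0.0472 -0.1253 0; 0 0 0 0 0.0523 -0.1309 0; 0 0 0 0 0.0549 -0.1336 0; 0 0 0 0 0.0549 -0.1336 0", "squeeze": 25}}

```text
t: 14.2
position: [0.4552, 0.2449, 0.2601]
eef_rot: [-0.002, 0.686, 0.727, -0.0]
force: [-10.5, 0.5, 7.4]
opening: 0.127
```

```bash
python3 - <<'E'
from h import *
R,p,o=R0(); print(p,o["t"],o["force"],o["opening"],o["qpos"],R.as_matrix().round(3).tolist())
save(cams.get_image("wrist"),"w9.png",s=1.2); save(cams.get_image("side"),"d9.png",(150,40,310,190),4)
E
```

```text
[0.4551943  0.24489445 0.26008497] 14.2 [-10.49041115   0.54493268   7.42914236] 0.12674024722293728 [ 0.4913148   0.14818637 -0.19177786  1.23283258  0.00354366  2.00373446] [[-0.058, 0.998, -0.003], [0.998, 0.058, 0.002], [0.002, -0.003, -1.0]]
```

View pics/d9.png

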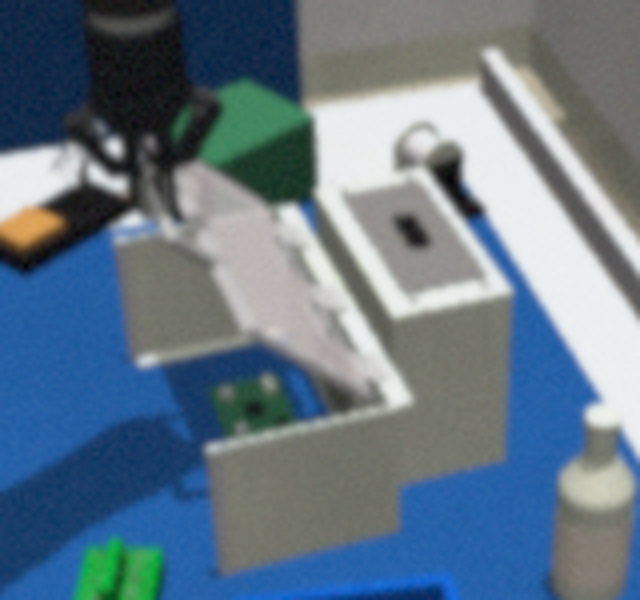

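View pics/w9.png

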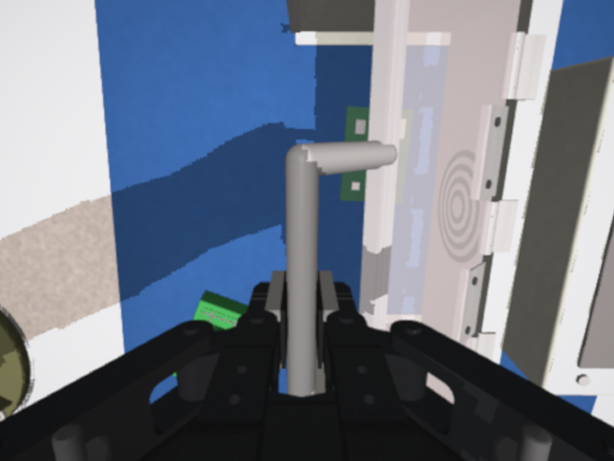

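```bash
python3 - <<'E'
import numpy as np
for th in [.79,.82,.86,.91,.97,1.03,1.09,1.15,1.21,1.27,1.33,1.39,1.44,1.48,1.52,1.55,1.571]: print("0 0 0 0 %.4f %.4f 0"%(.19-.193*np.cos(th)-.0549,-.193*np.sin(th)+.1336),end="; ")
E
```

```text
0 0 0 0 -0.0007 -0.0035 0; 0 0 0 0 0.0034 -0.0075 0; 0 0 0 0 0.0092 -0.0127 0; 0 0 0 0 0.0166 -0.0188 0; 0 0 0 0 0.0260 -0.0256 0; 0 0 0 0 0.0357 -0.0319 0; 0 0 0 0 0.0458 -0.0375 0; 0 0 0 0 0.0563 -0.0426 0; 0 0 0 0 0.0670 -0.0470 0; 0 0 0 0 0.0779 -0.0507 0; 0 0 0 0 0.0891 -0.0538 0; 0 0 0 0 0.1004 -0.0563 0; 0 0 0 0 0.1099 -0.0578 0; 0 0 0 0 0.1176 -0.0586 0; 0 0 0 0 0.1253 -0.0592 0; 0 0 0 0 0.1311 -0.0594 0; 0 0 0 0 0.1351 -0.0594 0;
```

{"name": "send_rows", "arguments": {"series": "0 0 0 0 -0.0007 -0.0035 0; 0 0 0 0 0.0034 -0.0075 0; 0 0 0 0 0.0092 -0.0127 0; 0 0 0 0 0.0166 -0.0188 0; 0 0 0 0 0.0260 -0.0256 0; 0 0 0 0 0.0357 -0.0319 0; 0 0 0 0 0.0458 -0.0375 0; 0 0 0 0 0.0563 -0.0426 0; 0 0 0 0 0.0670 -0.0470 0; 0 0 0 0 0.0779 -0.0507 0; 0 0 0 0 0.0891 -0.0538 0; 0 0 0 0 0.1004 -0.0563 0; 0 0 0 0 0.1099 -0.0578 0; 0 0 0 0 0.1176 -0.0586 0; 0 0 0 0 0.1253 -0.0592 0; 0 0 0 0 0.1311 -0.0594 0; 0 0 0 0 0.1351 -0.0594 0; 0 0 0 0 0.1351 -0.0594 0; 0 0 0 0 0.1351 -0.0594 0"}}

```text
t: 15.88
position: [0.5933, 0.2524, 0.3189]
eef_rot: [0.001, 0.686, 0.727, 0.001]
force: [-0.6, -2.1, 5.0]
opening: 0.128
```

```bash
python3 - <<'E'
from h import *
R,p,o=R0(); print(p,o["t"],o["force"],o["torque"],o["opening"],o["qpos"],R.as_matrix().round(3).tolist())
save(cams.get_image("wrist"),"w10.png",s=1.2); save(cams.get_image("side"),"d10.png",(150,10,310,160),4);save(cams.get_image("scene"),"s10.png",(285,75,445,225),4)
E
```

```text
[0.59330551 0.25236918 0.31894768] 15.8833 [-0.61585584 -2.05748386  5.02482319] [-0.37303624  0.11722352 -0.01896548] 0.12760496621411244 [ 4.02263678e-01  3.86070268e-01  2.51596800e-01  1.43315896e+00
 -1.69668727e-04  1.91552737e+00] [[-0.058, 0.998, 0.003], [0.998, 0.057, 0.001], [0.001, 0.003, -1.0]]
```

View pics/d10.png

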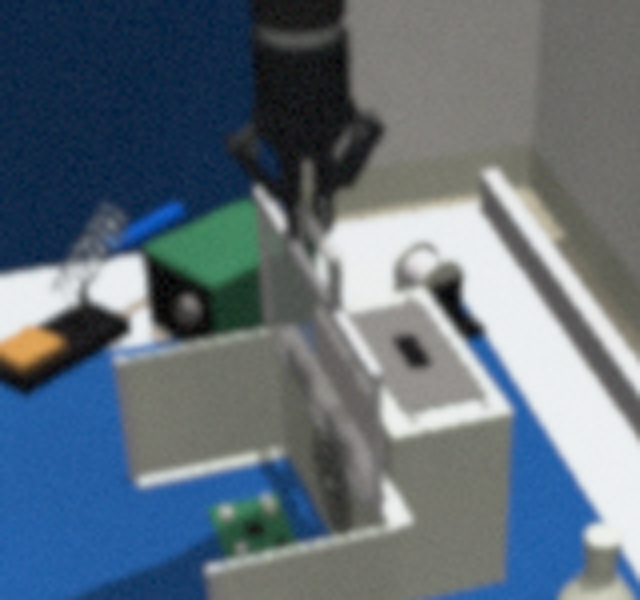

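View pics/w10.png

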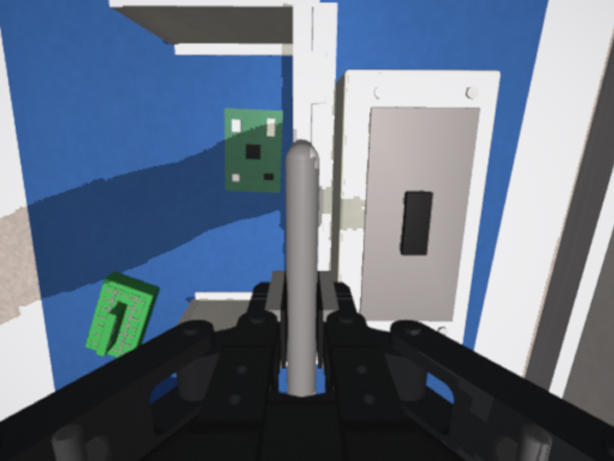

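View pics/s10.png

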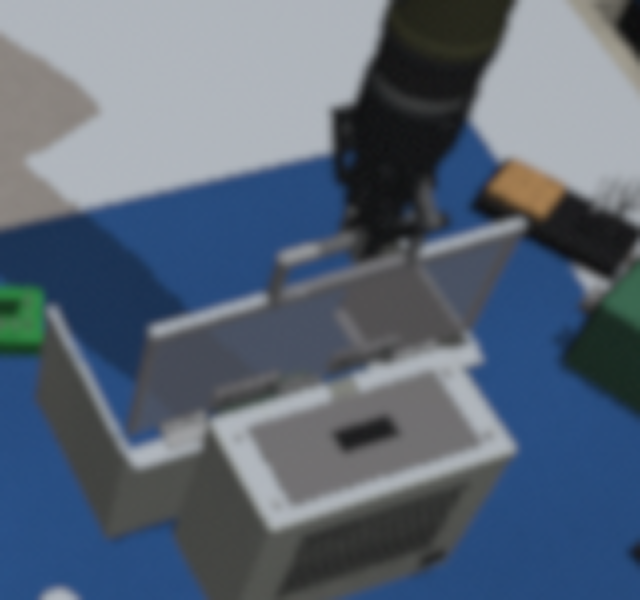

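```bash
python3 - <<'E'
from h import *
pic=cams.get_image("wrist"); save(pic,"w11.png",(200,0,320,140),5)
R,p,o=R0()
for th in(1.53,1.571,1.61):
  for b in (.10,.16):
    e=np.array([np.cos(.056),np.sin(.056),0]); n=np.array([-e[1],e[0],0]); B=p+np.array([0,0,.0187]); B=B-n*(n@(p-np.array([.594,.251,0]))) 
    H=B+.19*np.array([np.cos(th)*e[0],np.cos(th)*e[1],-np.sin(th)])
    E=H+.147*np.array([-np.cos(th)*e[0],-np.cos(th)*e[1],np.sin(th)])
    u=(wproj(pic,R,p,np.array([H+n*b,E+n*b,B+n*.05]))-np.array([200,0]))*5; print(th,b,u.round(0).tolist())
E
```

```text
1.53 0.1 [[292.0, 369.0], [272.0, 225.0], [255.0, 787.0]]
1.53 0.16 [[295.0, 21.0], [274.0, -500.0], [255.0, 787.0]]
1.571 0.1 [[252.0, 369.0], [254.0, 225.0], [255.0, 787.0]]
1.571 0.16 [[252.0, 21.0], [255.0, -500.0], [255.0, 787.0]]
1.61 0.1 [[214.0, 368.0], [238.0, 225.0], [255.0, 787.0]]
1.61 0.16 [[212.0, 21.0], [236.0, -501.0], [255.0, 787.0]]
```

View pics/w11.png

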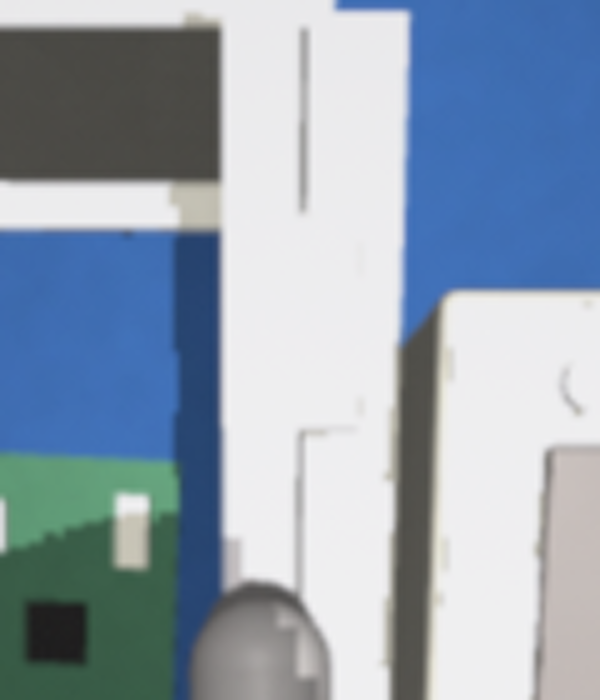

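{"name": "send_rows", "arguments": {"series": "0 0 0 0 0 0 0; 0 0 0 0 0 0 0; 0 0 0 0 0 0 0; 0 0 0 0 0 0 0; 0 0 0 0 0 0 0; 0 0 0 0 0 0 0", "squeeze": 40}}

```text
t: 16.58
position: [0.5927, 0.2523, 0.319]
eef_rot: [0.001, 0.686, 0.727, 0.001]
force: [-0.7, -3.0, 4.3]
opening: 0.124
```

```bash
python3 - <<'E'
from h import *
R,p,o=R0(); print(p,o["t"],o["force"],o["joint_vel"].round(4))
save(cams.get_image("wrist"),"w12.png",(200,0,320,140),4); save(cams.get_image("scene"),"s12.png",s=1.5); save(cams.get_image("side"),"d12.png",s=1.5)
E
```

```text
[0.59272724 0.25233294 0.31900498] 16.5833 [-0.7326263  -3.04483688  4.26457864] [ 0.     -0.0004  0.     -0.0002 -0.0002  0.0008]
```

View pics/s12.png

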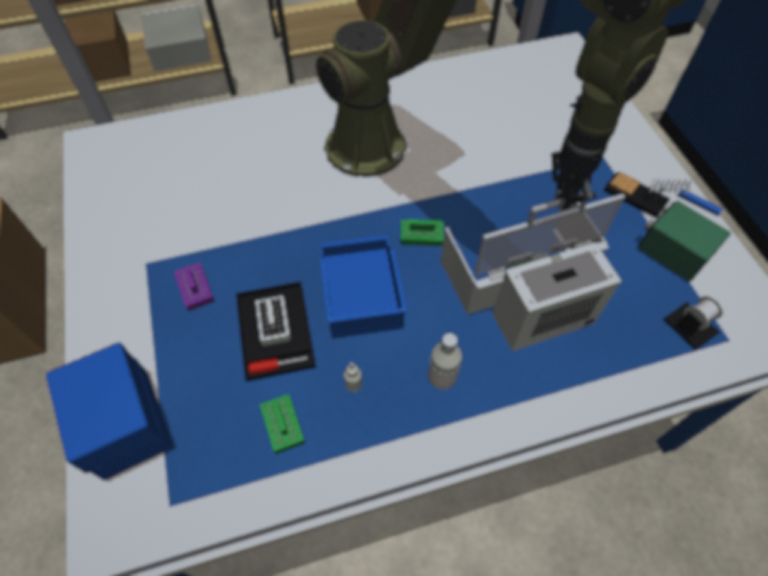

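View pics/d12.png

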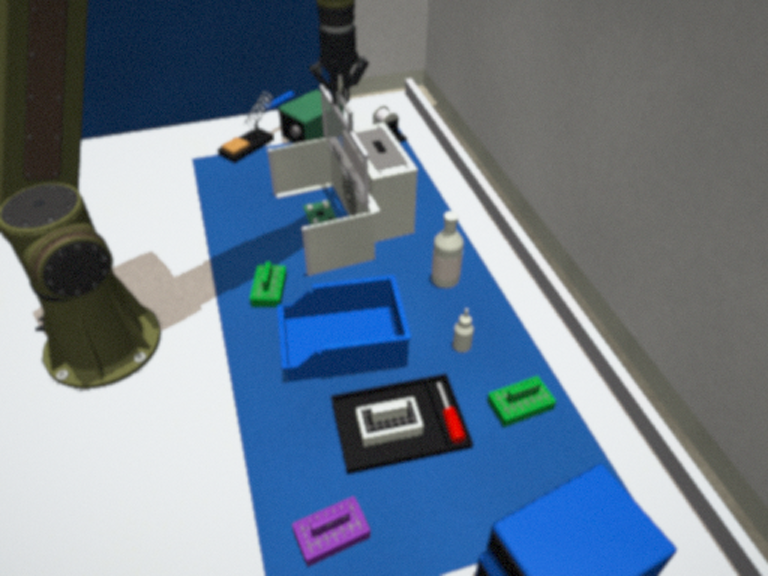

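View pics/w12.png

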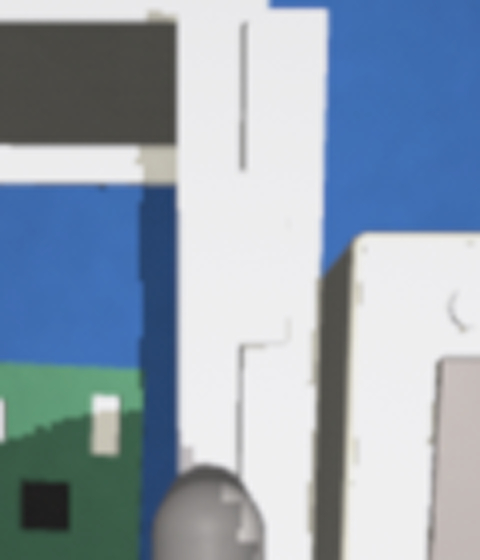

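All pictures agree: the filter is flat in the tray, the flap is upright and gripped, and nothing else has moved. I hand in the job.

```bash
python3 -c "
from h import *
print(bot.close_job())"
```

```text
the job is handed in; nothing more can be done
None
```

I set the fresh white filter down flat, pull grip up, in the tray's wide compartment. I then raised the flap by its bar to upright, and handed the job in at about 16.7 s with the bar still gripped at 40 N.

**Last checks:**
- **Flap angle:** in the wrist view the bar and the flap's edge strip line up within about 1 px, so the flap is within roughly 0.01 rad of vertical. There is almost no sideways load on the tool (about -0.7 N).
- **Filter and surroundings:** the scene and side views show the filter lying flat in the tray. The bottle, flux, board, screwdriver and look-alikes look unmoved.

**What disagreed:**
- **Hood yaw:** the first fit from the fixed cameras gave 0.044 rad, but the wrist view gave about 0.056 to 0.061 rad. I used 0.056.
- **Load while raising:** about halfway up, a radial load of about 13 N built up because my arc was about 3 mm too tight. I widened the arc, and the load at the end was about 5 N.

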